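Put the parked marker back in the pen pot

ROBOT

A 6-joint arm with a two-finger parallel gripper is mounted at the origin on a cart in front of the work surface, level with it; the furniture and walls round the work are solid. World frame = base frame: x ahead of the robot, y to its left, z up, the work surface at z = 0. Lengths are in m, angles in rad, forces in N, time in s.
With the tool pointing down it reaches from about 0.35 to 0.85 m from the base axis. Payload 8.1 kg.
Tool frame: the origin (TCP) lies at the very end of the fingers, on their centre line; the grasp point (between the pads) lies 19 mm behind it; z points along the fingers, y is the line along which they close (so a half turn about z gives the same grasp; the last joint's range is limited). The gripper opens to 93 mm and grips with 3 to 60 N. Pads are 15 mm wide; open, the fingers measure 128 mm over their backs; the gripper's body (75 mm by 188 mm) begins 65 mm behind the grasp point.
Start: joints at [-1.278, 0.13, 1.488, -0, 1.523, -0.085], TCP at [0.221, -0.558, 0.219] pointing down, gripper open.
Joint ranges: [-2.96, 2.96], [-0.89, 2.26], [0.02, 2.5], [-1.34, 4.48], [0, 2.73], [-2.66, 2.66]. Speed limits (rad/s): [2.39, 2.39, 2.79, 3.14, 3.14, 3.14].

INTERFACE

Orientations are given as a rotation vector (axis times angle).
In Python, from station import r, cams gives the robot as it stands.
- The arm moves only by the shell command python3 -m creep 'ROWS'. ROWS is JSON, one flat list of numbers, 5 for each row, row after row: the gripper's target within -1 to 1 (shut at 1, half-way at 0, fully open at -1), then the shift along the tool's x, y, z as a fraction of full scale, then the turn about the tool's z as a fraction of full scale. In form: [grip, tx, ty, tz, twist, grip, tx, ty, tz, twist, ...]. A call has exactly 5 rows; each row shifts and turns the commanded pose from where the row before left it, along the tool's axes as they then stand; what a row does not reach is not made up. Full scale, the value 1, is 300 mm for a shift and 2 pi rad for a turn. A row lasts 1/12 s, in which the tool goes at most 41.7 mm and 7.16 degrees, less where a joint would pass 70% of its speed; a pose out of reach is approached as far as the arm can. A call with a number of a shift or a turn outside -1 to 1 is refused whole. A call with a gripper value outside its range is refused whole. The fingers move at their own pace and stop on an object; the grip force is fixed at half the most. Time passes only in rows, so rows that do not move let the fingers close, or fill a call up. It gives the time, the measured TCP pose, the force, the opening and the grip force at its end, in the units of the state.
- r.get_state(): the state, without advancing time (a new reading comes with each control period).
- cams.camera(name): name is "scene" or "top" or "wrist"; returns the picture (400x640x3 uint8, red, green, blue); there is no depth.
- cams.camera_info(name): a dict with "fx", "fy", "cx", "cy" (pixels), "D" ([k1, k2, p1, p2, k3] as OpenCV has them; the pictures are not rectified), "R" (3x3) and "t" (3): a world point X has camera coordinates R X + t. Camera axes: x right, y down, z forward; pixel columns grow to the right and rows downward; lengths in m; the calibration is good to about 2 mm. A picture is of the moment at which its call begins: read the wrist's pose just before it. camera_info takes no time and is no camera call; for the wrist camera it gives the pose at the moment of the call.
- r.job_done(): hands the job in; it is judged then, once.
The state is a dict: "t": time; "joint_positions": joint angles; "joint_vel": joint speeds; "tau": joint torques, N m; "position": TCP position; "orientation": TCP orientation; "wrist_force": force on the tool from outside, world axes, zero at the start; "torque": the same for the moment, N m; "gripper_width": finger opening in m; "gripper_force": force on a finger pad.
Only numpy, scipy, OpenCV 4.12 (cv2) and the standard library are available. Lean on these libraries where they do the work, as an engineer would, in place of code of your own. Each camera call takes 0.05 s, during which the arm holds its last target. There are 200 camera calls.

TASK

Somebody has parked the marker pen in the metal tube block, beside a sample tube. Take the marker out and drop it into the steel pen pot, same end up as it stands now, so that it stands inside with its lower end on the pot's floor. Leave the sample tube in the block and leave the pot standing where it is.

Things in the scene. Friction and masses are not known exactly. Their poses are not given: they have to be found in the camera images.
- marker: plain black felt marker pen, a straight stick 139 mm long and about 13 mm thick, light (14 g). It stands upright in one of the two end bores of the tube block. Origin: centre of its lower end; its z axis runs up along the pen to the top end. It stands on the bore's floor, so about 94 mm of it shows above the block. It may lean up to about 8 degrees.
- tube: capped sample tube (bystander), glass 13 mm thick with a cap 17 mm across, 104 mm tall, so shorter than the marker. It stands loose in the other end bore of the same block and may lean up to 10 degrees. Origin: centre of its lower end, z axis up along the tube.
- tube_block: fixed aluminium block 60 mm (its x) by 165 mm (its y) by 55 mm high. Origin: centre of its underside, z up. Three upright round bores of 21 mm lie in a row along its y axis, at y = -55, 0 and +55 mm, 45 mm deep (floor 10 mm above the underside): the marker is in one end bore, the tube in the other, the middle one is empty. Fingers that close along the block's x axis clear the neighbouring bores.
- pen_pot: round steel pen pot, loose, 0.35 kg, empty, standing on the worktop: 50 mm across outside, straight bore of 44 mm (wall 3 mm), 85 mm high, inner floor 6 mm above its underside. Origin: centre of its underside, z up. The marker stands 60 mm out of it and may lean against its rim.
There are look-alikes about, which are no part of the job. What is shaped like the marker but purple is not meant. What is shaped like the tube_block but yellow is not meant.

How it is judged:
By the outcome, as a careful person would: the job done as asked, in the order asked, and still so for the second after the job is handed in, with the robot touching nothing.
It also fails if it takes over 38 s, if anything falls off the work surface, if the arm or the gripper's body presses on something with over 40 N, if the wrist force passes 120 N, or if a joint passes its speed limit or range.

## Working session

There is one attempt and no reset: what is moved stays moved. The work goes in short steps, Python scripts to look and compute and a shell command to move; the robot and the scene stay as the last step left them, time stands still between calls to the robot, and variables do not carry over. Pictures are saved under pics/ and viewed, at most 10 in all, crops included, and the job is handed in when it is done.

```bash
ls; mkdir -p pics; python3 - <<'E'
from station import r,cams
import cv2,numpy as np
for n in("scene","top"):
    im=cams.camera(n);cv2.imwrite(f"pics/{n}0.png",im[:,:,::-1])
    i=cams.camera_info(n);print(n,i)
print(r.get_state())
E
```

```text
pics
scene {'fx': 367.18628306682183, 'fy': 367.18628306682183, 'cx': 323.8109552054699, 'cy': 194.3364635872038, 'D': array([-0.01748463,  0.        ,  0.        ,  0.        ,  0.        ]), 'R': array([[-0.6217418 , -0.78317579, -0.00853333],
       [-0.36384675,  0.29846185, -0.88234691],
       [ 0.69357961, -0.54548713, -0.47052217]]), 't': array([0.44526906, 0.15919867, 0.69586906])}
top {'fx': 422.125916780256, 'fy': 422.125916780256, 'cx': 315.42779019425313, 'cy': 201.71483754301, 'D': array([-0.04748485,  0.        ,  0.        ,  0.        ,  0.        ]), 'R': array([[ 0.01977161, -0.99977568,  0.00759492],
       [-0.9957946 , -0.02037141, -0.08932038],
       [ 0.08945506, -0.00579697, -0.99597399]]), 't': array([0.18726001, 0.47646922, 1.20947692])}
{'t': 0.1, 'joint_positions': array([-1.27837457e+00,  1.31078658e-01,  1.48917779e+00, -2.54248734e-06,
        1.52302171e+00, -8.53970073e-02]), 'joint_vel': array([-8.18466142e-04, -1.04496198e-03, -6.98972102e-04, -4.66750260e-05,
        2.60431944e-04, -2.13103111e-04]), 'tau': array([ 1.33784113e-03, -5.61339855e+01, -4.93096876e+01,  7.68972980e-02,
        2.89613474e-02, -4.34585854e-05]), 'position': array([ 0.2212059 , -0.55716942,  0.21769246]), 'orientation': array([-3.08405609e+00, -5.89638155e-01,  2.77388823e-04]), 'wrist_force': array([-0.90289641, -0.47064852,  0.1425049 ]), 'torque': array([ 0.05041846, -0.01199206,  0.00921512]), 'gripper_force': 0.0, 'gripper_width': 0.0932295922576513}
```

View pics/scene0.png

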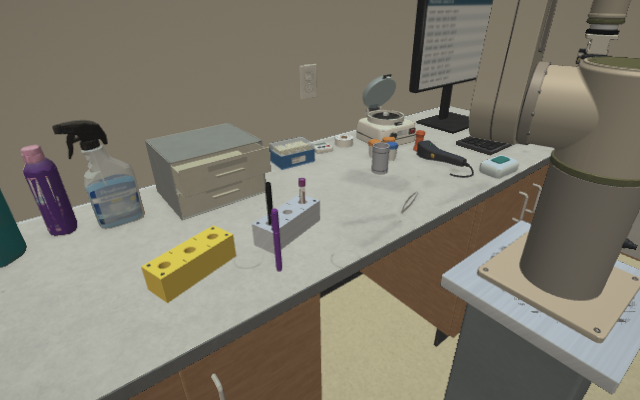

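View pics/top0.png

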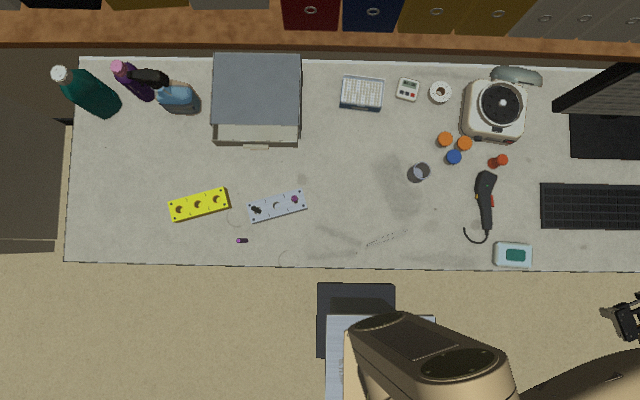

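Scene picture: the black marker is at (268,202) in the grey block's near-left end, the tube with a purple cap at (302,190), and the steel pot at (380,158). Top picture: block at (277,206), marker at (256,210), pot at (419,172).
Look-alikes: the purple stick at scene (277,240) / top (242,240), and the yellow block at scene (190,262) / top (199,204). My choice is the black pen in the grey block. Next is a close crop to check this.

```bash
cat > h.py <<'E'
import numpy as np,cv2
from station import r,cams
def ray(i,p):
    K=np.array([[i['fx'],0,i['cx']],[0,i['fy'],i['cy']],[0,0,1]])
    u=cv2.undistortPoints(np.array([[p]],float),K,i['D'])[0,0]
    return -i['R'].T@i['t'], i['R'].T@np.array([u[0],u[1],1])
def onz(i,p,z):
    c,d=ray(i,p); return c+d*(z-c[2])/d[2]
def proj(i,X):
    K=np.array([[i['fx'],0,i['cx']],[0,i['fy'],i['cy']],[0,0,1]])
    return cv2.projectPoints(np.array(X,float).reshape(-1,3),cv2.Rodrigues(i['R'])[0],i['t'],K,i['D'])[0][:,0]
def cross2(i,p,j,q):
    a,d=ray(i,p);b,e=ray(j,q)
    s=np.linalg.lstsq(np.c_[d,-e],b-a,rcond=None)[0]
    return (a+d*s[0]+b+e*s[1])/2, np.linalg.norm(a+d*s[0]-b-e*s[1])
E
python3 - <<'E'
import cv2,numpy as np
a=cv2.imread("pics/top0.png");b=cv2.imread("pics/scene0.png")
R=lambda m,x,y,w,h,k:cv2.resize(m[y:y+h,x:x+w],None,fx=k,fy=k,interpolation=cv2.INTER_CUBIC)
c=np.vstack([np.hstack([R(a,230,180,80,60,5),R(a,390,145,60,60,5)]),np.zeros((5,700,3),np.uint8),R(b,230,170,140,58,5)])
cv2.imwrite("pics/c0.png",c);print(c.shape)
E
```

```text
(595, 700, 3)
```

View pics/c0.png

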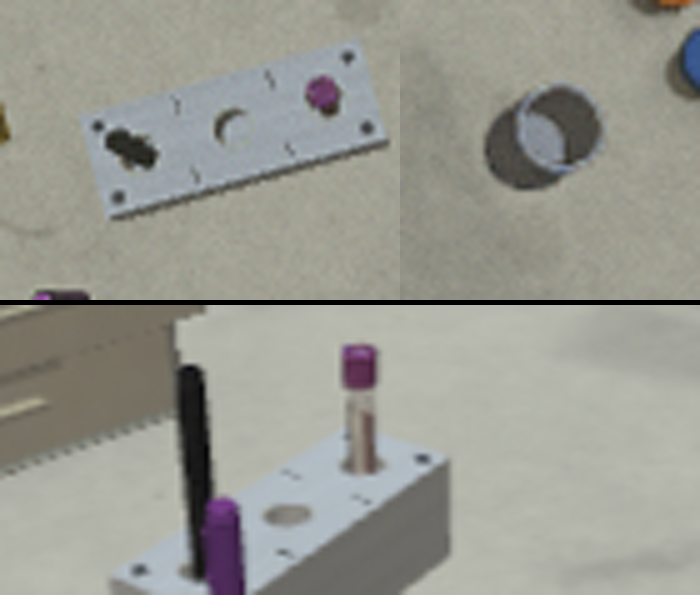

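The crop confirms it. The black pen stands in the grey block's left bore: scene top end about (268,183), top-view upper end about (253,207). The tube is in the other end bore and the middle bore is empty. The pot rim centre is about (422,171) in the top view.

```bash
python3 - <<'E'
from h import *
t=cams.camera_info("top");s=cams.camera_info("scene")
cr=lambda x,y:(230+x/5-.4,180+y/5-.4)
C=np.array([onz(t,cr(*p),.055) for p in [(82,117),(358,40),(388,142),(108,215)]]);print(C)
c=C.mean(0);ax=(C[1]+C[2]-C[0]-C[3]);ax/=np.linalg.norm(ax);print("c",c,"axis",ax,np.degrees(np.arctan2(ax[1],ax[0])))
print("bores",c+.055*ax*-1,c+ax*.055,"sizes",np.linalg.norm(C[1]-C[0]),np.linalg.norm(C[3]-C[0]))
print("marker top",cross2(t,cr(115,137),s,(268.2,183.5)))
print("tubecap",cross2(t,cr(322,92),s,(301.7,178.5)))
print("pot",onz(t,(390+160/5-.4,145+130/5-.4),.085))
st=r.get_state()
i=cams.camera_info("wrist");print("wrist",i,cv2.Rodrigues(st['orientation'])[0])
E
```

```text
[[0.46184397 0.39348579 0.055     ]
 [0.50893495 0.23820511 0.055     ]
 [0.4511989  0.21991711 0.055     ]
 [0.40669489 0.376918   0.055     ]]
c [0.45716818 0.3071315  0.055     ] axis [ 0.28145205 -0.95957529  0.        ] -73.65311356048599
bores [0.44168832 0.35990814 0.055     ] [0.47264804 0.25435486 0.055     ] sizes 0.16226413917259827 0.05758395833932932
marker top (array([0.44331423, 0.36017336, 0.14435801]), np.float64(0.0033892432535260293))
tubecap (array([0.47331157, 0.2554103 , 0.11230853]), np.float64(0.00021288134832937565))
pot [ 0.5601533  -0.09767289  0.085     ]
wrist {'fx': 330.6001082290991, 'fy': 330.6001082290991, 'cx': 317.41039348721836, 'cy': 200.7325404759946, 'D': array([-0.02018496,  0.        ,  0.        ,  0.        ,  0.        ]), 'R': array([[ 0.36949119, -0.92923208, -0.00200108],
       [-0.89412983, -0.35611813,  0.27149905],
       [-0.25299825, -0.09852728, -0.96243663]]), 't': array([-0.59795307, -0.03175601,  0.39103387])} [[ 9.29471481e-01  3.68893654e-01 -4.88316391e-04]
 [ 3.68893950e-01 -9.29470092e-01  1.61322309e-03]
 [ 1.41232280e-04 -1.67958182e-03 -9.99998580e-01]]
```

```bash
python3 -m creep '[-1,0.099,-0.068,0,0,-1,0.099,-0.068,0,0,-1,0.099,-0.068,0,0,-1,0.099,-0.068,0,0,-1,0.099,-0.068,0,0]'
python3 -m creep '[-1,0.099,-0.068,0,0,-1,0.099,-0.068,0,0,-1,0.099,-0.068,0,0,-1,0.099,-0.068,0,0,-1,0.099,-0.068,0,0]'
python3 -m creep '[-1,0.058,-0.12,0,0,-1,0.058,-0.12,0,0,-1,0.058,-0.12,0,0,-1,0.058,-0.12,0,0,-1,0.058,-0.12,0,0]'
python3 -m creep '[-1,0.058,-0.12,0,0,-1,0.058,-0.12,0,0,-1,0.058,-0.12,0,0,-1,0.058,-0.12,0,0,-1,0.058,-0.12,0,0]'
```

```text
t: 0.52
position: [0.3221, -0.4064, 0.218]
orientation: [-3.085, -0.589, 0.0]
wrist_force: [-0.0, 0.6, -0.1]
gripper_width: 0.0929
gripper_force: 0.0
t: 0.93
position: [0.4226, -0.2568, 0.2183]
orientation: [-3.085, -0.59, 0.001]
wrist_force: [0.5, -0.9, -0.3]
gripper_width: 0.0932
gripper_force: 0.0
t: 1.35
position: [0.4361, -0.0572, 0.2183]
orientation: [-3.086, -0.589, 0.0]
wrist_force: [0.3, -0.4, -0.0]
gripper_width: 0.093
gripper_force: 0.0
t: 1.77
position: [0.4506, 0.1423, 0.2185]
orientation: [3.086, 0.59, -0.0]
wrist_force: [0.4, -0.0, 0.6]
gripper_width: 0.0932
gripper_force: 0.0
```

```bash
python3 -m creep '[-1,0,0,0,-0.0196,-1,0,0,0,-0.0196,-1,0,0,0,-0.0196,-1,0,0,0,-0.0196,-1,0,0,0,-0.0196]' >/dev/null
python3 -m creep '[-1,0,0,0,-0.0196,-1,0,0,0,-0.0196,-1,0,0,0,-0.0196,-1,0,0,0,-0.0196,-1,0,0,0,-0.0196]' >/dev/null
python3 -m creep '[-1,0,0,0,-0.0196,-1,0,0,0,-0.0196,-1,0.107,0.03,0,0,-1,0.107,0.03,0,0,-1,0.107,0.03,0,0]'
python3 - <<'E'
from h import *
s=r.get_state();i=cams.camera_info("wrist");im=cams.camera("wrist")
cv2.imwrite("pics/w1.png",im[:,:,::-1]);np.savez("w1.npz",**i)
print(s['position'],s['joint_positions'],cv2.Rodrigues(s['orientation'])[0])
E
```

```text
t: 3.02
position: [0.4498, 0.241, 0.2184]
orientation: [-1.886, -2.512, 0.0]
wrist_force: [0.8, 0.4, 0.2]
gripper_width: 0.0932
gripper_force: 0.0
[0.44975716 0.24099051 0.2183651 ] [ 3.91382811e-01 -1.13688182e-01  1.73414553e+00 -3.54696370e-07
  1.52142764e+00  1.08342059e-01] [[-2.79276718e-01  9.60210624e-01 -2.70097461e-04]
 [ 9.60210661e-01  2.79276698e-01 -1.11844983e-04]
 [-3.19628141e-05 -2.90586161e-04 -9.99999957e-01]]
```

View pics/w1.png

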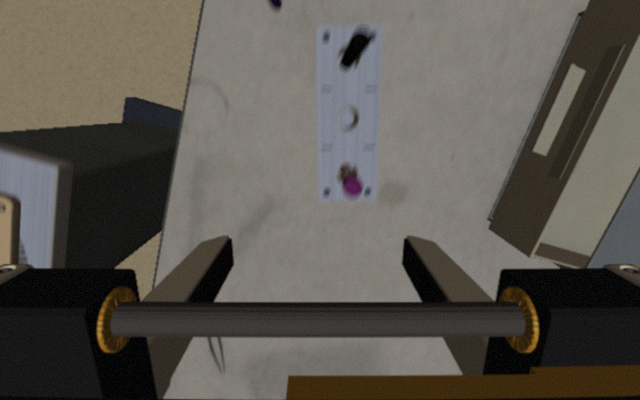

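The wrist picture shows the block from (317,24) to (379,202), well aligned with the tool. The marker runs from its bore at about (347,62) to its top end at (367,33). The tube cap is at (352,187).

```bash
python3 - <<'E'
from h import *
w=dict(np.load("w1.npz"));t=cams.camera_info("top");s=cams.camera_info("scene")
C=np.array([onz(w,p,.055) for p in [(317,25),(381,24),(378.5,202),(319,202)]]);c=C.mean(0)
ax=(C[0]+C[1]-C[2]-C[3]);ax/=np.linalg.norm(ax);print(C,c,ax,"bore",c+.055*ax,np.linalg.norm(C[0]-C[3]),np.linalg.norm(C[0]-C[1]))
cr=lambda x,y:(230+x/5-.4,180+y/5-.4)
im=cv2.imread("pics/w1.png");g=im.max(2);m=(g<60).astype(np.uint8)[28:80,330:377];ys,xs=np.nonzero(m);P=np.c_[xs+330,ys+28].astype(float)
mu=P.mean(0);d=np.linalg.svd(P-mu)[2][0];k=(P-mu)@d;print("ends",mu+d*k.min(),mu+d*k.max(),len(P))
B=onz(w,(367,33),.147);print("wr@.147",B)
print(cross2(w,(367,33),s,(268.2,183.5)),cross2(t,cr(115,137),w,(367,33)))
for z in(.055,.1,.147):print(z,onz(t,cr(115,137),z),onz(s,(268.2,183.5),z))
for nm,i in(("pics/scene0.png",s),):
    im=cv2.imread(nm);m=(im.max(2)<60);
    for y in range(181,235,5):
        x=np.nonzero(m[y,255:285])[0]+255;print(y,x.min() if len(x) else 0,x.max() if len(x) else 0,len(x))
E
```

```text
[[0.40816281 0.38395265 0.055     ]
 [0.46349363 0.40106626 0.055     ]
 [0.51599242 0.24185805 0.055     ]
 [0.4567344  0.22458613 0.055     ]] [0.46109581 0.31286577 0.055     ] [-0.30240393  0.95317987  0.        ] bore [0.4444636  0.36529067 0.055     ] 0.1666039886925017 0.05791697335251105
ends [366.20345414  32.61785042] [343.10831308  65.37125202] 540
wr@.147 [0.44669237 0.36925634 0.147     ]
(array([0.44342864, 0.36450593, 0.14658165]), np.float64(0.011418008037976959)) (array([0.43837686, 0.34789136, 0.24010169]), np.float64(0.00245262492343688))
0.055 [0.45087462 0.37440629 0.055     ] [0.60292337 0.27119819 0.055     ]
0.1 [0.44753742 0.36796395 0.1       ] [0.52184174 0.31543238 0.1       ]
0.147 [0.44405191 0.36123528 0.147     ] [0.43715649 0.36163253 0.147     ]
181 0 0 0
186 266 270 5
191 266 270 5
196 267 271 5
201 267 271 5
206 268 271 4
211 268 270 3
216 269 270 2
221 269 270 2
226 0 0 0
231 0 0 0
```

```bash
python3 -m creep '[-1,0.1,0.025,0,0,-1,0.1,0.025,0,0,-1,0.1,0.025,0,0,-1,0.1,0.025,0,0,-1,0,0,0.1,0]'
python3 - <<'E'
from h import *
s=r.get_state();i=cams.camera_info("wrist");im=cams.camera("wrist")
cv2.imwrite("pics/w2.png",im[:,:,::-1]);np.savez("w2.npz",**i)
p=s['position'];print(p,[(z,proj(i,[p[0],p[1],z])[0].round(1)) for z in(p[2],.147,.1,.055)])
E
```

```text
t: 3.48
position: [0.4469, 0.3705, 0.1944]
orientation: [1.879, 2.516, 0.017]
wrist_force: [1.7, 2.0, 1.0]
gripper_width: 0.0932
gripper_force: 0.0
[0.44689299 0.37048548 0.19442231] [(np.float64(0.19442230918257486), array([316.7, 253.2])), (0.147, array([316.1, 224.2])), (0.1, array([315.7, 205. ])), (0.055, array([315.5, 191.8]))]
```

View pics/w2.png

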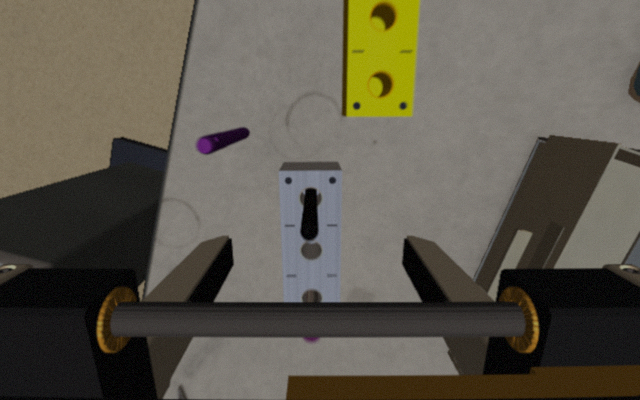

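The wrist picture shows the marker between the fingers. Its top end is at about (309,232) and its bore at (311,197). The tool axis projects to (316,224) at pen-top height and (315,192) at block height.

```bash
python3 - <<'E'
from h import *
w=dict(np.load("w2.npz"));s=r.get_state();R=cv2.Rodrigues(s['orientation'])[0];p=s['position']
print(p,R.round(3))
for n,q,z in(("top",(309,232),.147),("bore",(311,198),.055),("mid",(311,250),.055),("corners",(280,170),.055),("c2",(341,170),.055)):
    X=onz(w,q,z);print(n,X,"tool mm",(R.T@(X-p)*1000).round(1))
E
```

```text
[0.44346791 0.36575029 0.18378049] [[-0.284  0.959 -0.002]
 [ 0.959  0.284 -0.001]
 [-0.    -0.003 -1.   ]]
top [0.44381744 0.36362613 0.147     ] tool mm [-2.1 -0.2 36.8]
bore [0.44451578 0.36342245 0.055     ] tool mm [ -2.5   0.7 128.8]
mid [0.45959142 0.31165471 0.055     ] tool mm [-56.4   0.4 128.8]
corners [0.40912002 0.38127749 0.055     ] tool mm [ 24.7 -28.2 128.8]
c2 [0.46388186 0.39742065 0.055     ] tool mm [ 24.6  28.9 128.7]
```

```bash
python3 -m creep '[-1,-0.008,0,0.06,0,-1,0,0,0.07,0,-1,0,0,0.07,0,-1,0,0,0.06,0,-1,0,0,0,0]'
python3 -m creep '[0.4,0,0,0,0,1,0,0,0,0,1,0,0,0,0,1,0,0,0,0,1,0,0,0,0]'
python3 -m creep '[1,0,0,0,0,1,0,0,0,0,1,0,0,0,0,1,0,0,0,0,1,0,0,0,0]'
```

```text
t: 3.95
position: [0.4427, 0.3588, 0.1056]
orientation: [-1.883, -2.511, 0.013]
wrist_force: [-0.5, -0.6, -1.1]
gripper_width: 0.0926
gripper_force: 0.0
t: 4.37
position: [0.4464, 0.362, 0.112]
orientation: [1.883, 2.514, 0.003]
wrist_force: [0.7, -0.2, 0.1]
gripper_width: 0.0644
gripper_force: 0.0
t: 4.78
position: [0.4457, 0.3616, 0.1106]
orientation: [-1.884, -2.514, 0.0]
wrist_force: [0.3, -0.6, -1.3]
gripper_width: 0.031
gripper_force: 0.0
```

```bash
python3 -m creep '[1,0,0,0,0,1,0,0,0,0,1,0,0,0,0,1,0,0,0,0,1,0,0,0,0]'
```

```text
t: 5.2
position: [0.4456, 0.3616, 0.1106]
orientation: [-1.884, -2.514, 0.0]
wrist_force: [-0.7, -0.3, 0.8]
gripper_width: 0.0126
gripper_force: 30.0
```

```bash
python3 -m creep '[1,0,0,-0.03,0,1,0,0,-0.06,0,1,0,0,-0.07,0,1,0,0,-0.07,0,1,0,0,-0.07,0]'
python3 -m creep '[1,0,0,-0.07,0,1,0,0,-0.07,0,1,0,0,-0.06,0,1,0,0,0,0,1,0,0,0,0]'
python3 -m creep '[1,-0.06,0,0,0,1,-0.1,0,0,0,1,-0.12,0,0,0,1,-0.12,0,0,0,1,-0.12,0,0,0]'
python3 -m creep '[1,-0.12,0,0,0,1,-0.12,0,0,0,1,-0.12,0,0,0,1,-0.12,0,0,0,1,-0.12,0,0,0]'
python3 -m creep '[1,-0.1,0,0,0,1,-0.04,0,0,0,1,0,0,0,0,1,0,0,0,0,1,0,0,0,0]'
python3 - <<'E'
from h import *
s=r.get_state();i=cams.camera_info("wrist");im=cams.camera("wrist")
cv2.imwrite("pics/w3.png",im[:,:,::-1]);np.savez("w3.npz",**i)
p=s['position'];print(p,[(z,proj(i,[p[0],p[1],p[2]+z])[0].round(1)) for z in(0,-.1)])
E
```

```text
t: 5.62
position: [0.4457, 0.3615, 0.2023]
orientation: [1.884, 2.514, 0.001]
wrist_force: [0.1, -0.7, -0.5]
gripper_width: 0.0125
gripper_force: 30.0
t: 6.03
position: [0.4464, 0.362, 0.2624]
orientation: [1.883, 2.513, 0.005]
wrist_force: [0.7, 0.1, 0.2]
gripper_width: 0.0124
gripper_force: 30.0
t: 6.45
position: [0.4888, 0.2103, 0.2588]
orientation: [-1.882, -2.514, 0.003]
wrist_force: [0.5, -0.0, -0.2]
gripper_width: 0.0128
gripper_force: 30.0
t: 6.87
position: [0.5395, 0.0374, 0.2589]
orientation: [-1.883, -2.513, 0.002]
wrist_force: [0.1, 0.0, -0.6]
gripper_width: 0.0126
gripper_force: 30.0
t: 7.28
position: [0.5514, -0.0, 0.2599]
orientation: [-1.882, -2.514, 0.0]
wrist_force: [0.7, 0.3, -0.0]
gripper_width: 0.0129
gripper_force: 30.0
[ 5.51352656e-01 -2.67285268e-06  2.59876510e-01] [(0, array([316.7, 253.2])), (-0.1, array([317. , 202.7]))]
```

View pics/w3.png

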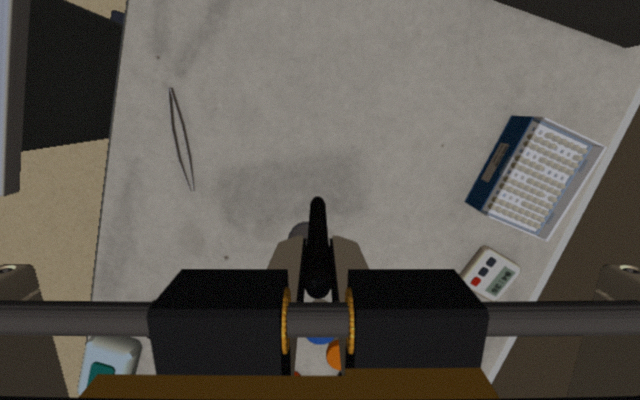

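The wrist picture shows the pen held vertically, with its lower end at (317,201), where it was expected. The pot is hidden behind the fingers at about (300,235), so I'll step sideways to see it.

```bash
python3 -m creep '[1,-0.07,-0.11,0,0,1,-0.07,-0.11,0,0,1,-0.07,-0.12,0,0,1,0,0,0,0,1,0,0,0,0]'
python3 - <<'E'
from h import *
s=r.get_state();i=cams.camera_info("wrist");im=cams.camera("wrist")
cv2.imwrite("pics/w4.png",im[:,:,::-1]);np.savez("w4.npz",**i,p=s['position'])
p=s['position'];print(p,proj(i,[.56,-.098,.085]))
E
```

```text
t: 7.75
position: [0.471, -0.0903, 0.2609]
orientation: [1.885, 2.512, 0.001]
wrist_force: [1.6, 1.2, 0.3]
gripper_width: 0.0124
gripper_force: 30.0
[ 0.47095477 -0.09030623  0.26090192] [[393.49074187 211.6879366 ]]
```

View pics/w4.png

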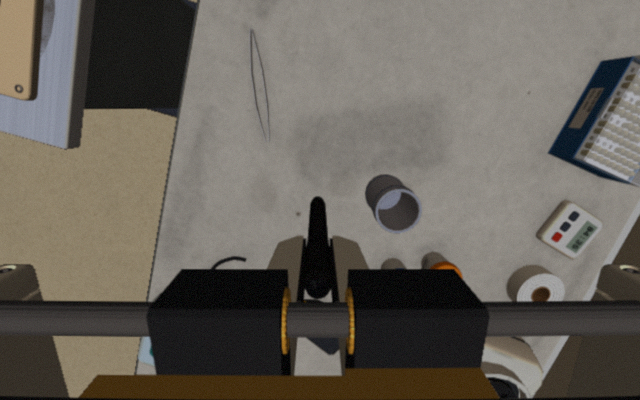

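The wrist picture shows the pot's rim ellipse, about (375..420, 188..232), so its centre is at (397.5,210). That is close to the predicted (393,212).

```bash
python3 - <<'E'
from h import *
w=dict(np.load("w4.npz"));s=r.get_state();R=cv2.Rodrigues(s['orientation'])[0];p=s['position']
X=onz(w,(397.5,210),.085);print(p,X,np.linalg.norm(onz(w,(375.5,210),.085)-onz(w,(420,210),.085)))
X=(X+[.560,-.098,.085])/2
print(X,"tool frac",(R.T@(X-p)/.3).round(4))
E
```

```text
[ 0.47171667 -0.08958192  0.26095675] [ 0.56353318 -0.09496974  0.085     ] 0.048430832054042
[ 0.56176659 -0.09648487  0.085     ] tool frac [-0.1064  0.2809  0.5869]
```

```bash
python3 -m creep '[1,-0.034,0.095,0,0,1,-0.035,0.095,0,0,1,-0.035,0.095,0,0,1,0,0,0,0,1,0,0,0,0]'
python3 -m creep '[1,0,0,0.05,0,1,0,0,0.07,0,1,0,0,0.07,0,1,0,0,0.03,0,1,0,0,0,0]'
python3 - <<'E'
from h import *
s=r.get_state();im=cams.camera("wrist");t=cams.camera("scene")
a=cv2.resize(im[130:290,240:400],(480,480));b=cv2.resize(t[110:190,330:430],(600,480))[:,140:460]
cv2.imwrite("pics/w5.png",np.hstack([a,b])[:,:,::-1]);print(s['position'],s['wrist_force'],s['gripper_width'])
E
```

```text
t: 8.22
position: [0.5637, -0.0941, 0.2589]
orientation: [-1.878, -2.515, 0.001]
wrist_force: [0.6, -0.6, 0.0]
gripper_width: 0.0123
gripper_force: 30.0
t: 8.63
position: [0.5608, -0.0948, 0.1922]
orientation: [-1.88, -2.512, 0.002]
wrist_force: [-0.1, 0.5, -0.1]
gripper_width: 0.0126
gripper_force: 30.0
[ 0.56077521 -0.09477656  0.1922143 ] [-0.0778022   0.47853209 -0.07060291] 0.012629924795888769
```

View pics/w5.png

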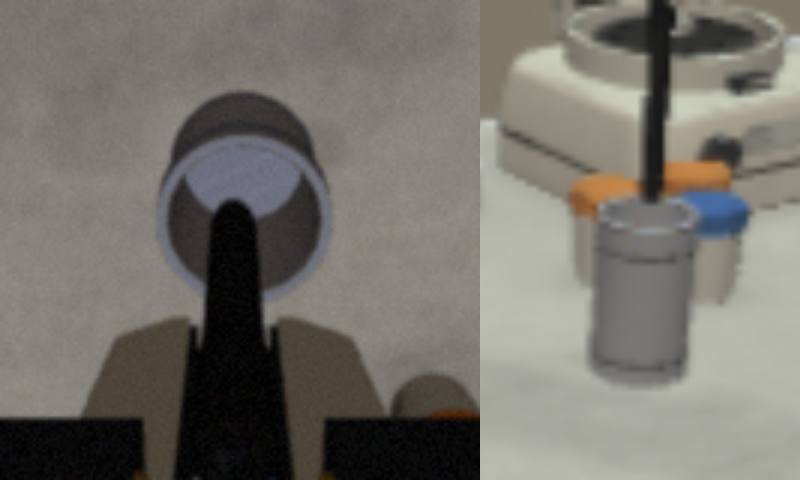

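The crop shows the pen's lower end centred in the pot mouth to within about 3 mm: rim centre (245,215), pen end (235,210). The scene view agrees, so I'll descend.

```bash
python3 -m creep '[1,0,0.008,0.05,0,1,0,0,0.06,0,1,0,0,0.06,0,1,0,0,0.05,0,1,0,0,0.03,0]'
python3 -m creep '[1,0,0,0.015,0,1,0,0,0,0,1,0,0,0,0,1,0,0,0,0,1,0,0,0,0]'
```

```text
t: 9.15
position: [0.5652, -0.0955, 0.1198]
orientation: [1.883, 2.514, 0.001]
wrist_force: [-1.1, 0.4, -0.2]
gripper_width: 0.0127
gripper_force: 30.0
t: 9.57
position: [0.5657, -0.0958, 0.1165]
orientation: [1.883, 2.513, 0.001]
wrist_force: [-0.5, 0.0, 0.2]
gripper_width: 0.0127
gripper_force: 30.0
```

```bash
python3 -m creep '[1,0,0,0.012,0,1,0,0,0.013,0,1,0,0,0,0,1,0,0,0,0,1,0,0,0,0]'
python3 -m creep '[0.4,0,0,0,0,0.4,0,0,0,0,0.4,0,0,0,0,0.4,0,0,0,0,0.4,0,0,0,0]'
```

```text
t: 9.98
position: [0.5647, -0.0955, 0.1075]
orientation: [-1.883, -2.514, 0.0]
wrist_force: [0.2, 0.2, -0.5]
gripper_width: 0.0127
gripper_force: 30.0
t: 10.4
position: [0.5649, -0.0956, 0.1077]
orientation: [1.884, 2.514, 0.0]
wrist_force: [0.7, 1.0, 0.7]
gripper_width: 0.028
gripper_force: 0.0
```

```bash
python3 -m creep '[-1,0,0,0,0,-1,0,0,0,0,-1,0,0,0,0,-1,0,0,0,0,-1,0,0,0,0]' >/dev/null
python3 -m creep '[-1,0,0,0,0,-1,0,0,0,0,-1,0,0,0,0,-1,0,0,0,0,-1,0,0,0,0]'
python3 -m creep '[-1,0,0,-0.03,0,-1,0,0,-0.07,0,-1,0,0,-0.08,0,-1,0,0,-0.08,0,-1,0,0,-0.08,0]'
python3 -m creep '[-1,0,0,-0.08,0,-1,0,0,-0.05,0,-1,0,0,0,0,-1,0,0,0,0,-1,0,0,0,0]'
python3 - <<'E'
from h import *
a=cams.camera("scene");b=cams.camera("top");w=cams.camera("wrist")
f=lambda m,x,y,W,H:cv2.resize(m[y:y+H,x:x+W],(400,300))
cv2.imwrite("pics/end.png",np.vstack([np.hstack([f(a,320,85,120,90),f(a,230,150,120,90)]),np.hstack([f(b,390,140,60,45),f(w,200,100,240,180)])])[:,:,::-1])
E
```

```text
t: 11.23
position: [0.5648, -0.0956, 0.1077]
orientation: [1.884, 2.514, 0.0]
wrist_force: [0.1, -0.4, -0.5]
gripper_width: 0.0898
gripper_force: 0.0
t: 11.65
position: [0.5647, -0.0955, 0.2114]
orientation: [1.884, 2.514, 0.0]
wrist_force: [-0.0, -0.3, 0.5]
gripper_width: 0.0933
gripper_force: 0.0
t: 12.07
position: [0.5643, -0.0954, 0.2475]
orientation: [-1.883, -2.513, 0.001]
wrist_force: [-0.5, -0.6, 0.2]
gripper_width: 0.0931
gripper_force: 0.0
```

View pics/end.png

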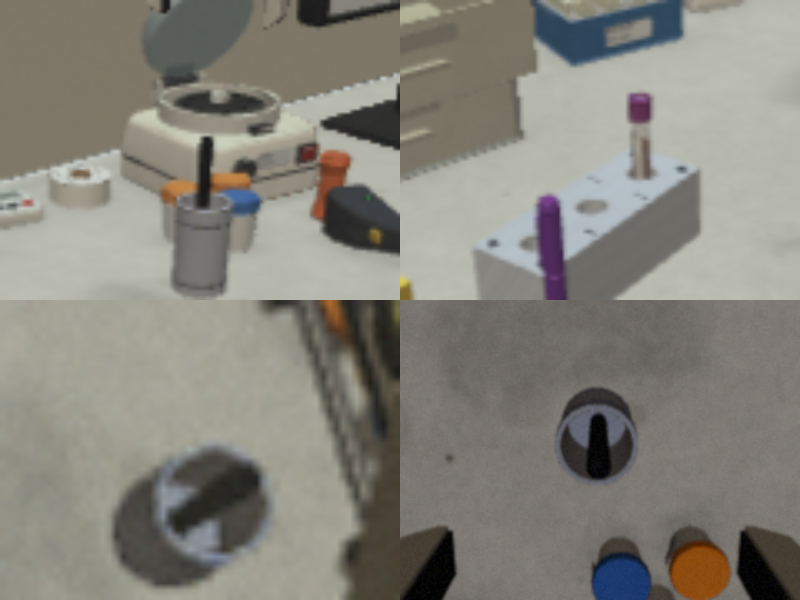

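The final views show the marker standing in the upright pot. The tube is still in the block, and the gripper is clear.

```bash
python3 -c "
from station import r
print(r.job_done())"
```

```text
the job is handed in; nothing more can be done
None
```

The black marker now stands in the steel pen pot, same end up; the sample tube is still in the block, the pot was left standing where it was, and the job was handed in at about 12 s.

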